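Check the hand brake lever of the lab trolley

TASK

Check the trolley's hand brake: with the backs of your fingers, press the long brake lever (the left one, seen from the bench) in towards the push bar from its outer side until it comes up firm on its stop, short of the bar, without forcing it. Keep it pressed on the stop for at least one second, then let it come fully back out and take the hand clear. Press the lever only: do not pinch it or squeeze it against the push bar, leave the short height lever alone, and leave the jars and the mould flask on the trolley where they stand.

Things in the scene. Friction and masses are not known exactly. Their poses are not given: they have to be found in the camera images.
- trolley: white height-adjustable lab trolley, fixed (castors locked), standing beyond the bench with its push-bar end to the robot. Origin at bench-top height (z = 0) under the middle of the push bar; x points away from the robot over the deck, y along the push bar to the left, z up.
- bar_mid (a point): middle of the push bar's axis, 190 mm above the trolley's origin; axes as the trolley's. The bar is a level steel tube 25 mm thick, straight for 480 mm along y; a black rubber grip 32 mm thick covers it on each side from |y| = 100 to 235 mm. At |y| = 270 mm it bends to +x and slopes down to the deck.
- deck_edge (a point): middle of the near edge of the white deck, on its top: 105 mm beyond the bar's axis, 20 mm above the bench top; axes as the trolley's. The deck is 500 mm wide, 600 mm long, with a lip 14 mm high. The space between bar and deck is open below. A fixed tray of artificial eyes, 28 mm high, stands 255 to 415 mm from this edge.
- brake_clamp: black clamp, 37 mm in diameter, that holds the brake lever on the left half of the push bar, at y = 45 to 80 mm in the trolley's frame. Origin on the bar's axis, axes as the trolley's. A forked bracket on its far side (+x) carries the lever's pivot; clamp and bracket reach 47 mm from the bar's axis in +x, 16 mm in y to either side (a small steel adjuster 26 mm to the right).
- brake_lever (a joint): turn of the long brake lever about its upright pivot, rad: 0 = fully out (rest), 0.30 = pressed in, on its rigid stop. A spring brings it back: pressed 100 mm from the pivot it takes about 3.5 N to start and 10 N (up to 13 N with the fingers' rubbing) just before the stop. On the stop the blade is nearly parallel to the bar (0.02 rad) and 19 mm clear of the rubber grip.
- brake_pivot (a point): pivot of the brake lever, 40 mm in +x and 4 mm in +y from the clamp's origin, at the height of the bar's axis. Its axes turn with the lever: y along the blade from pivot to tip, x square out of the outer face (away from the bar), z up. At rest the blade slants away from the bar by 0.32 rad: its tip is the farther from the bar.
- brake_press (a point): the point to press: on the outer face of the brake lever's blade (the face away from the bar and from the robot), 100 mm from the pivot, at mid height. Axes as brake_pivot. When the lever is pressed from rest to its stop this point moves 29 mm towards the bar, from 76 to 47 mm beyond the bar's axis.
- brake_outer: outer half of the brake lever's blade, plain aluminium, with the bent end and a 17 mm ball at the tip: the part to press. The blade as a whole is 10 mm thick, 16 mm high, and runs from 8 to 120 mm from the pivot; ball centre 142 mm from it. Origin and axes as brake_pivot.
- brake_inner: inner half of the blade, 5 mm thick, the face towards the bar: must not be touched. Origin and axes as brake_pivot.
- height_lever (a joint): turn of the short height-release lever on the right half of the bar, rad: 0 = out (rest), 0.30 = pressed. To be left alone.
- height_tip (a point): tip, on the outer face, of the short height-release lever: 75 mm long from its pivot, ending in a black paddle 34 mm long and 28 mm high; it points right.
- powder_jar: loose white jar, 54 mm in diameter, 75 mm high, on the deck. Origin: centre of its underside.
- pigment_jar: loose dark blue jar with a white cap, 52 mm in diameter, 60 mm high, on the deck. Origin: centre of its underside.
- mould_flask: loose round two-part brass mould flask, 66 mm in diameter, 54 mm high, on the deck. Origin: centre of its underside.

How it is judged (in metres and radians):
On the way:
1. the fingers keep the brake lever pressed on its stop for one second (value of joint brake_lever above 0.27 rad and contact force between the fingers and brake_outer above 4 N), for 1 s.
At the end, for the whole second after the job is handed in: The brake lever has been pressed on its stop (joint above 0.27 of 0.30 rad) by the fingers for one second and is back out (below 0.02 rad); the height lever is out, and the two jars and the flask stand within 10 mm of where they were (value of joint each of brake_lever, height_lever below 0.02 rad and distance of each of powder_jar, pigment_jar, mould_flask from where it was at the start of the episode below 0.01 m); the robot touches nothing.
It fails at once if the brake lever is forced (over 70 N) (contact force between the fingers and brake_outer above 70 N).
It fails at once if the brake lever is pinched or touched on its inner face (contact force between the fingers and brake_inner above 3 N).
It fails at once if the fingers squeeze or push on the trolley's push bar or frame (contact force between the fingers and trolley above 8 N).
It fails at once if the height lever is pressed (value of joint height_lever above 0.06 rad).
It fails at once if a jar or the flask is moved, lifted or carried (distance of any of powder_jar, pigment_jar, mould_flask from where it was at the start of the episode above 0.015 m).
It also fails if it takes over 42 s, if anything falls off the work surface, if the arm or the gripper's body presses on something with over 40 N, if the wrist force passes 120 N, or if a joint passes its speed limit or range.

ROBOT

A 6-joint arm with a two-finger parallel gripper is mounted at the origin on the work surface. World frame = base frame: x ahead of the robot, y to its left, z up, the work surface at z = 0. Lengths are in mm, angles in rad, forces in N, time in s.
With the tool pointing down it reaches from about 250 to 775 mm from the base axis. Payload 4 kg.
Tool frame: the origin (TCP) lies on the mounting face of the last link; the fingertips stand 173 mm ahead of it and the grasp point (between the pads) lies 155 mm ahead of it; z points along the fingers, y is the line along which they close (so a half turn about z gives the same grasp; the last joint's range is limited). The gripper opens to 85 mm and grips with 20 to 120 N. Pads are 22 mm wide; open, the fingers measure 114 mm over their backs; the gripper's body (76 mm by 85 mm) begins 54 mm behind the grasp point. The pads swing forward as they close: fully open they stand 13 mm farther back than shut.
Start: joints at [-1.292, 0.087, 1.371, -0, 1.684, -0.103], TCP at [204.919, -510.4, 404.741] pointing down, gripper open.
Joint ranges: [-3.1, 3.1], [-0.76, 2.03], [0.27, 2.55], [-1.08, 4.22], [0.17, 2.65], [-2.57, 2.57]. Speed limits (rad/s): [2.79, 2.79, 3.14, 3.14, 3.14, 3.14].

INTERFACE

Orientations are given as a 3x3 rotation matrix whose columns are the frame's x, y, z axes.
In Python, from workcell import * gives the robot as it stands.
- The arm moves only by the tool drive_tool, never from a script. Its arguments are lists of equal length, an entry for each row: "xyz": the shift along the tool's x, y, z in cm, a list of three; "angular": the turn, a rotation vector about the tool's x, y, z in degrees, a list of three; "jaw": the closure, from 0 (fully open) to 1 (shut). In form: {"xyz": [[tx, ty, tz], ...], "angular": [[rx, ry, rz], ...], "jaw": [jaw, ...]}. A call has exactly 5 rows; each row is the pose to reach, as a shift and turn from the pose commanded when the call began, along the tool's axes at that moment; what a row does not reach only later rows make up. A row lasts 1/12 s, in which the tool goes at most 41.7 mm and 7.16 degrees, less where a joint would pass 70% of its speed; a pose out of reach is approached as far as the arm can. A call with a gripper value outside its range is refused whole. The fingers move at their own pace and stop on an object; the grip force is fixed at half the most. Time passes only in rows, so rows that repeat a pose let the fingers close, or fill a call up. It gives the time, the measured TCP pose, the force, the opening and the grip force at its end, in the units of the state.
- observe(): the state, without advancing time (a new reading comes with each control period).
- grab_frame(name): name is "scene" or "top" or "wrist"; returns a dict with "image" (480x640x3 uint8, blue, green, red), "K" (3x3 intrinsics, pixels), "distortion" ([k1, k2, p1, p2, k3] as OpenCV has them; the pictures are not rectified), "R" (3x3) and "t" (3): a world point X has camera coordinates R X + t. Camera axes: x right, y down, z forward; pixel columns grow to the right and rows downward; lengths in mm; the calibration is good to about 2 mm. A picture is of the moment at which its call begins. There is no depth.
- close_job(): hands the job in; it is judged then, once.
The state is a dict: "clock": time; "q": joint angles; "dq": joint speeds; "joint_efforts": joint torques, N m; "position": TCP position; "orientation": TCP orientation; "contact_force": force on the tool from outside, world axes, zero at the start; "moment": the same for the moment, N m; "width": finger opening in mm; "grasp_force": force on a finger pad.
Only numpy, scipy, OpenCV 4.12 (cv2) and the standard library are available. Lean on these libraries where they do the work, as an engineer would, in place of code of your own. Each camera call takes 0.05 s, during which the arm holds its last target. There are 200 camera calls.

## Working session

There is one attempt and no reset: what is moved stays moved. The work goes in short steps, Python scripts to look and compute and a tool call to move; the robot and the scene stay as the last step left them, time stands still between calls to the robot, and variables do not carry over. Pictures are saved under pics/ and viewed, at most 10 in all, crops included, and the job is handed in when it is done.

Besides the shell and the picture viewer there is one more tool, called after "Emit:" as a command line: name --argument value ..., lists and objects as JSON in quotes. drive_tool: Moves the arm, as the interface text tells. Its arguments: {"type":"object","properties":{"xyz":{"type":"array"},"angular":{"type":"array"},"jaw":{"type":"array"}},"required":["xyz","angular","jaw"]}

```bash
mkdir -p pics
python3 - <<'E'
from workcell import *
import cv2,pickle
s=observe();print(s)
d={}
for n in("scene","top"):
    f=grab_frame(n);d[n]=f;cv2.imwrite(f"pics/{n}0.png",f["image"]);print(n,f["K"],f["distortion"],f["R"],f["t"])
pickle.dump(d,open("f0.pkl","wb"))
E
```

```text
{'clock': 0.0, 'q': array([-1.29209839e+00,  8.79721391e-02,  1.37230394e+00,  1.71618910e-05,
        1.68359431e+00, -1.03119355e-01]), 'dq': array([-5.31355413e-04, -5.88926249e-04, -2.73689887e-04, -2.54534037e-05,
        1.75452665e-03,  2.52077779e-04]), 'joint_efforts': array([-3.79622807e-04, -3.51866305e+01, -3.13272285e+01, -2.05495903e-04,
        1.07668340e-02, -8.37927786e-06]), 'position': array([ 204.88976121, -510.28471283,  403.50410876]), 'orientation': array([[ 9.27988396e-01,  3.72608595e-01, -6.10218953e-04],
       [ 3.72609010e-01, -9.27985835e-01,  2.19453740e-03],
       [ 2.51428955e-04, -2.26387832e-03, -9.99997406e-01]]), 'contact_force': array([ 0.61811973, -1.13082113, -0.52215288]), 'moment': array([ 0.00563933, -0.01099909,  0.02408618]), 'grasp_force': 0.0, 'width': 85.55048106946386}
scene [[506.1562165    0.         318.83985595]
 [  0.         506.1562165  244.08762533]
 [  0.           0.           1.        ]] [0.02147883 0.         0.         0.         0.        ] [[ 0.15132739  0.98847788 -0.00339031]
 [ 0.60119179 -0.0947587  -0.79346659]
 [-0.78464543  0.118035   -0.60860437]] [-104.99605741 -245.12998083 1345.82850409]
top [[584.22191829   0.         321.32339001]
 [  0.         584.22191829 241.97803708]
 [  0.           0.           1.        ]] [-0.07650774  0.          0.          0.          0.        ] [[ 0.03449927 -0.99940292 -0.00189795]
 [-0.97612526 -0.03328811 -0.21464245]
 [ 0.21445111  0.00925765 -0.97669085]] [  -4.42833516  631.2919943  1032.61717349]
```

View pics/scene0.png

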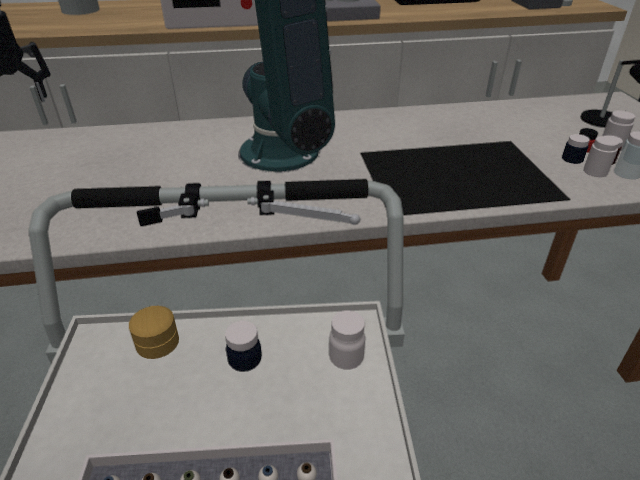

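View pics/top0.png

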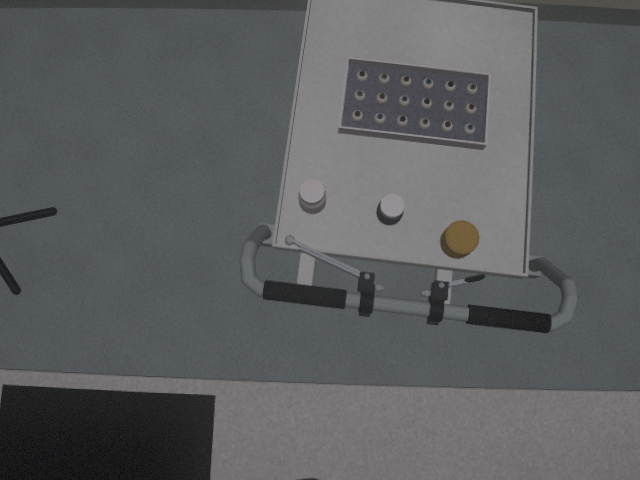

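The scene view shows the bar with the brake lever (tip ball at about 356,219). The top view shows the brake lever from the pivot (366,276) to the ball (290,240), and the jars at (312,193), (391,207) and (460,238). I'll enlarge both.

Run:
```python
import cv2,pickle
d=pickle.load(open("f0.pkl","rb"))
r=lambda im,x,y,w,h,k:cv2.convertScaleAbs(cv2.resize(im[y:y+h,x:x+w],None,fx=k,fy=k,interpolation=cv2.INTER_CUBIC),alpha=1.6)
cv2.imwrite("pics/top0c.png",r(d["top"]["image"],240,170,200,150,4))
cv2.imwrite("pics/scene0c.png",r(d["scene"]["image"],210,170,200,150,4))
```

```text
(no output)
```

View pics/top0c.png

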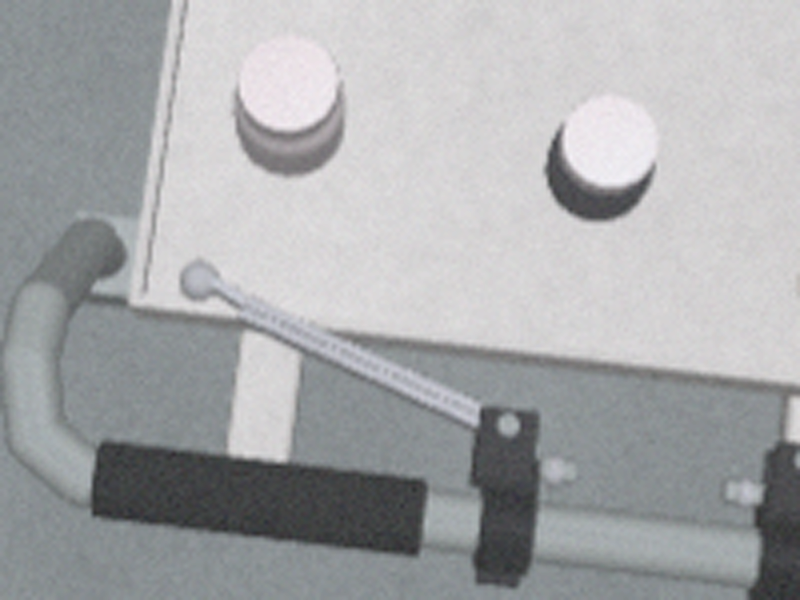

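View pics/scene0c.png

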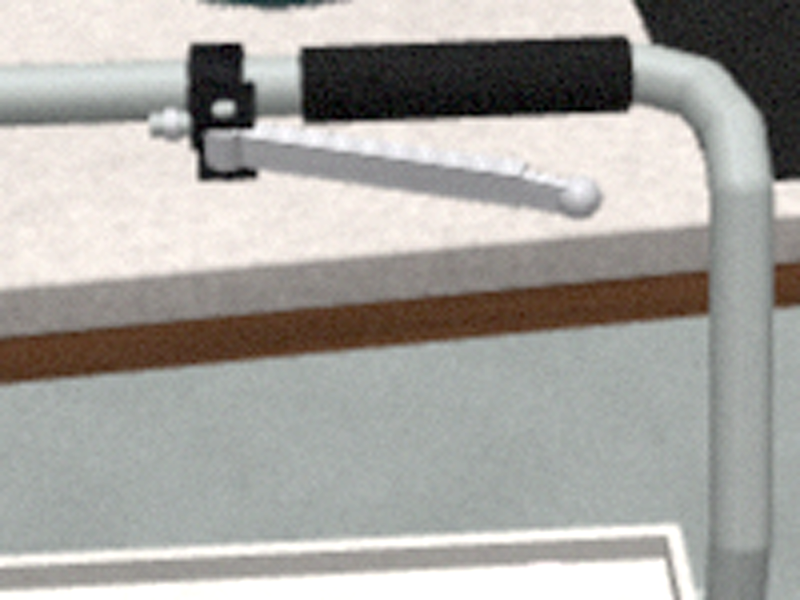

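```bash
cat > h.py <<'E'
import numpy as np,cv2,pickle
from scipy.optimize import least_squares
d=pickle.load(open("f0.pkl","rb"))
def proj(c,X):
    f=d[c];return cv2.projectPoints(np.atleast_2d(np.array(X,float)),cv2.Rodrigues(f["R"])[0],f["t"],f["K"],f["distortion"])[0][:,0]
def ray(c,uv,z):
    f=d[c];p=cv2.undistortPoints(np.array([[uv]],float),f["K"],f["distortion"])[0,0]
    r=f["R"].T@np.array([*p,1]);o=-f["R"].T@f["t"];return o+r*(z-o[2])/r[2]
E
python3 - <<'E'
from h import *
obs={"top":[((0,235,190),(264.1,289.6)),((0,100,190),(345.4,299.4)),((0,-100,190),(468,313)),((0,-235,190),(550,323)),((105,250,34),(273,246)),((40,66.5,203),(367.1,276.4))],
"scene":[((0,100,190),(285.4,190.6)),((0,235,190),(367.9,188.1)),((0,-100,190),(160,194)),((0,-235,190),(74,198))]}
def W(p,X):
    c,s=np.cos(p[2]),np.sin(p[2]);X=np.array(X,float);return X@np.array([[c,-s,0],[s,c,0],[0,0,1]]).T+[p[0],p[1],0]
def res(p):return np.concatenate([(proj(c,W(p,[a for a,_ in o]))-np.array([b for _,b in o])).ravel() for c,o in obs.items()])
s=least_squares(res,[650,0,0],loss="soft_l1");p=s.x;print(p);print(res(p).reshape(-1,2).round(1))
a=p[2]
print("ball top,z190",ray("top",(289.9,239.6),190),"scene",ray("scene",(354.9,218.9),190))
piv=W(p,(40,66.5,190));print("piv",piv)
for q in(0,.3):
    b=a-0.32+q   # blade dir: y axis turned clockwise
    y=np.array([-np.sin(b),np.cos(b),0]);x=np.array([np.cos(b),np.sin(b),0])
    print(q,"y",y,"x",x,"pt100",piv+100*y+5*x,"ball",piv+142*y)
    print(proj("top",[piv+142*y]),proj("scene",[piv+142*y]))
for n,uv,z in(("powder",(312,191),95),("pig",(392,206),80),("flask",(461,236),74)):print(n,ray("top",uv,z))
print("clamp",W(p,(0,62.5,190)),"edge",W(p,(105,0,20)))
E
```

```text
[ 5.01072526e+02 -1.26937183e+02 -8.66806589e-02]
[[ 0.1 -0.2]
 [ 0.4 -0.1]
 [-0.9  0.7]
 [-1.8  0.1]
 [-1.   0. ]
 [ 2.2  0.1]
 [-0.5  0.3]
 [-0.9 -0.2]
 [ 0.5  1.4]
 [ 0.1  0.5]]
ball top,z190 [606.68553764  68.78602535 190.        ] scene [606.26885679  69.01390355 190.        ]
piv [546.67939781 -64.14973807 190.        ]
0 y [0.3955629  0.91843889 0.        ] x [ 0.91843889 -0.3955629   0.        ] pt100 [590.82788233  25.71633626 190.        ] ball [602.84932972  66.26858407 190.        ]
[[291.2972699  241.88686796]] [[352.65027928 217.7896128 ]]
0.3 y [0.10647842 0.99431501 0.        ] x [ 0.99431501 -0.10647842  0.        ] pt100 [562.29881515  34.74937114 190.        ] ball [561.79933385  77.04299381 190.        ]
[[283.68624532 265.836661  ]] [[354.04974569 202.59464429]]
powder [722.50743006  37.82716473  95.        ]
pig [ 702.79224617 -114.16560884   80.        ]
flask [ 650.40078306 -245.84492547   74.        ]
clamp [506.48328586 -64.67183427 190.        ] edge [ 605.67831253 -136.02725932   20.        ]
```

The trolley fit is consistent. The bar middle is at about (501,-127), yaw is -0.087 and the brake pivot is at about (547,-60). The ball measures (606.5,69,190) in both cameras. The press point is at about (591,29) at rest and (562.6,38.5) on the stop. I'll start moving with the gripper shut.

Emit:
drive_tool --xyz '[[2,-1,-2.5],[5,-3,-2.5],[8,-5,-2.5],[11.5,-6.5,-2.5],[15,-8.5,-2.5]]' --angular '[[0,0,0],[0,0,0],[0,0,0],[0,0,0],[0,0,0]]' --jaw '[1,1,1,1,1]'

```text
clock: 0.52
position: [313.0, -374.7, 429.2]
orientation: [[0.929, 0.371, -0.0], [0.371, -0.929, 0.0], [0.0, -0.0, -1.0]]
contact_force: [0.6, -0.5, 0.1]
width: 25.3
grasp_force: 0.0
```

Emit:
drive_tool --xyz '[[3,-1.7,0],[6,-3.4,0],[9,-5.1,0],[12,-6.8,0],[15,-8.5,0]]' --angular '[[0,0,0],[0,0,0],[0,0,0],[0,0,0],[0,0,0]]' --jaw '[1,1,1,1,1]'

```text
clock: 0.93
position: [420.6, -239.3, 429.2]
orientation: [[0.928, 0.373, -0.001], [0.373, -0.928, 0.0], [-0.0, -0.0, -1.0]]
contact_force: [-0.1, 0.2, 0.3]
width: -0.0
grasp_force: 0.0
```

Emit:
drive_tool --xyz '[[3,-1.7,0],[6,-3.4,0],[9,-5.1,0],[12,-6.8,0],[15,-8.5,0]]' --angular '[[0,0,0],[0,0,0],[0,0,0],[0,0,0],[0,0,0]]' --jaw '[1,1,1,1,1]'

```text
clock: 1.35
position: [528.2, -104.5, 429.1]
orientation: [[0.928, 0.373, -0.001], [0.373, -0.928, 0.0], [-0.001, -0.0, -1.0]]
contact_force: [0.2, -0.4, -0.6]
width: 0.1
grasp_force: 0.0
```

Emit:
drive_tool --xyz '[[3,-1.7,0],[6,-3.4,0],[9,-5.1,0],[12,-6.8,0],[14,-8,0]]' --angular '[[0,0,0],[0,0,0],[0,0,0],[0,0,0],[0,0,0]]' --jaw '[1,1,1,1,1]'

```text
clock: 1.77
position: [628.9, 22.9, 428.4]
orientation: [[0.927, 0.374, -0.001], [0.374, -0.927, 0.001], [-0.001, -0.001, -1.0]]
contact_force: [-0.3, -0.0, -0.0]
width: -0.2
grasp_force: 0.0
```

Emit:
drive_tool --xyz '[[0,0,0],[0,0,0],[0,0,0],[0,0,0],[0,0,0]]' --angular '[[0,0,-6],[0,0,-12],[0,0,-18],[0,0,-24],[0,0,-30]]' --jaw '[1,1,1,1,1]'

```text
clock: 2.18
position: [627.7, 20.5, 428.7]
orientation: [[0.613, 0.79, -0.002], [0.79, -0.613, -0.0], [-0.001, -0.001, -1.0]]
contact_force: [-0.4, -0.0, 0.4]
width: -0.3
grasp_force: 0.0
```

Emit:
drive_tool --xyz '[[0,0,0],[0,0,0],[0,0,0],[0,0,0],[0,0,0]]' --angular '[[0,0,-6],[0,0,-12],[0,0,-18],[0,0,-24],[0,0,-28]]' --jaw '[1,1,1,1,1]'

```text
clock: 2.6
position: [627.7, 20.3, 428.8]
orientation: [[0.171, 0.985, -0.002], [0.985, -0.171, 0.0], [-0.0, -0.002, -1.0]]
contact_force: [-0.7, 0.3, 0.4]
width: 0.2
grasp_force: 0.0
```

Emit:
drive_tool --xyz '[[0,0,1],[0,0,2.5],[0,0,3.5],[0,0,4],[0,0,4]]' --angular '[[0,0,0],[0,0,0],[0,0,0],[0,0,0],[0,0,0]]' --jaw '[1,1,1,1,1]'

```text
clock: 3.02
position: [627.4, 20.3, 386.7]
orientation: [[0.177, 0.984, -0.005], [0.984, -0.177, 0.0], [-0.001, -0.005, -1.0]]
contact_force: [-0.5, -0.3, -0.1]
width: 0.4
grasp_force: 0.0
```

Run:
```python
from workcell import *
import cv2,numpy as np
a=grab_frame("scene")["image"][90:290,210:410];b=grab_frame("top")["image"][150:350,230:430]
cv2.imwrite("pics/c1.png",cv2.convertScaleAbs(cv2.resize(np.hstack([a,b]),None,fx=2,fy=2,interpolation=cv2.INTER_CUBIC),alpha=1.5))
```

```text
(no output)
```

View pics/c1.png

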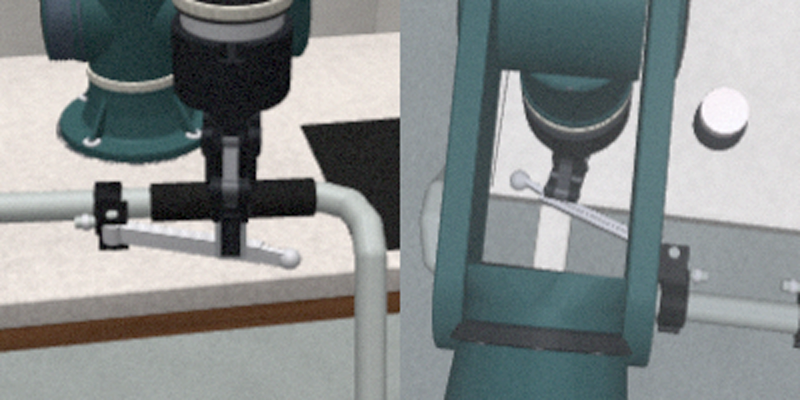

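Fingers hang beyond the lever, between mid-blade and ball (tips at scene ≈(326,218), top ≈(312,250)). I'll check the clearance numerically.

Run:
```python
from h import *
for z in(210,214,220,227): print(z,ray("top",(312.5,250),z).round(0),ray("scene",(326,218),z).round(0))
print("blade outer edge near finger top z198",ray("top",(230+(560-400)/2,150+97),198).round(0))
```

```text
210 [586.  30. 210.] [626.  22. 210.]
214 [585.  30. 214.] [631.  21. 214.]
220 [584.  30. 220.] [640.  19. 220.]
227 [583.  29. 227.] [650.  17. 227.]
blade outer edge near finger top z198 [594.  34. 198.]
```

Run:
```python
from workcell import *
import cv2
a=grab_frame("top")["image"][200:280,270:370]
cv2.imwrite("pics/c2.png",cv2.convertScaleAbs(cv2.resize(a,None,fx=7,fy=7,interpolation=cv2.INTER_CUBIC),alpha=2.2))
print(observe()["position"])
from h import *
for x in(613,627,641):
  for z in (214,227,260,285): print(x,z,((proj("top",[[x,20,z]])[0]-[270,200])*7).round(0))
```

```text
[627.70682702  20.32736661 390.19122919]
613 214 [344. 235.]
613 227 [343. 222.]
613 260 [342. 188.]
613 285 [342. 160.]
627 214 [346. 177.]
627 227 [345. 164.]
627 260 [345. 127.]
627 285 [344.  98.]
641 214 [348. 119.]
641 227 [347. 105.]
641 260 [347.  67.]
641 285 [346.  36.]
```

View pics/c2.png

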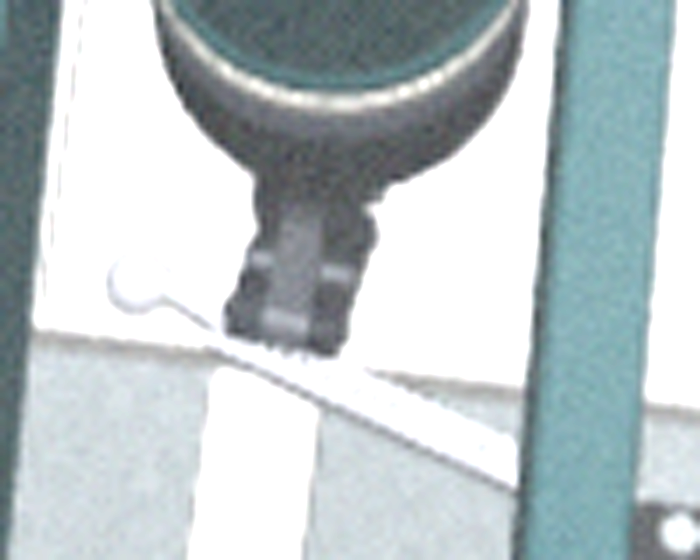

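The fingers are shut: the tip in the scene view fits x≈631. What overhangs the lever in the top view is the knuckle linkage up by the body. I'll descend, watching the force.

Emit:
drive_tool --xyz '[[0,0,0.5],[0,0,1],[0,0,1.5],[0,0,2],[0,0,2]]' --angular '[[0,0,0],[0,0,0],[0,0,0],[0,0,0],[0,0,0]]' --jaw '[1,1,1,1,1]'

```text
clock: 3.58
position: [627.4, 20.3, 367.8]
orientation: [[0.176, 0.984, -0.003], [0.984, -0.176, 0.0], [-0.0, -0.003, -1.0]]
contact_force: [0.9, -0.4, -0.7]
width: 0.1
grasp_force: 0.0
```

Emit:
drive_tool --xyz '[[0,0,0.5],[0,0,1],[0,0,1.5],[0,0,2],[0,0,2.2]]' --angular '[[0,0,0],[0,0,0],[0,0,0],[0,0,0],[0,0,0]]' --jaw '[1,1,1,1,1]'

```text
clock: 4.0
position: [627.5, 20.3, 346.3]
orientation: [[0.176, 0.984, -0.002], [0.984, -0.176, 0.0], [-0.0, -0.002, -1.0]]
contact_force: [-0.0, 0.7, 0.4]
width: -0.0
grasp_force: 0.0
```

Run:
```python
from workcell import *
import cv2,numpy as np
a=grab_frame("scene")["image"][140:260,250:390];b=grab_frame("wrist")["image"]
print(observe()["position"],observe()["contact_force"])
a=cv2.resize(a,(560,480),interpolation=cv2.INTER_CUBIC)
cv2.imwrite("pics/c3.png",cv2.convertScaleAbs(cv2.resize(np.hstack([a,b]),(800,320)),alpha=1.5))
```

```text
[627.50007528  20.30355333 346.80124105] [-0.01095884 -0.01542079 -0.50106739]
```

View pics/c3.png

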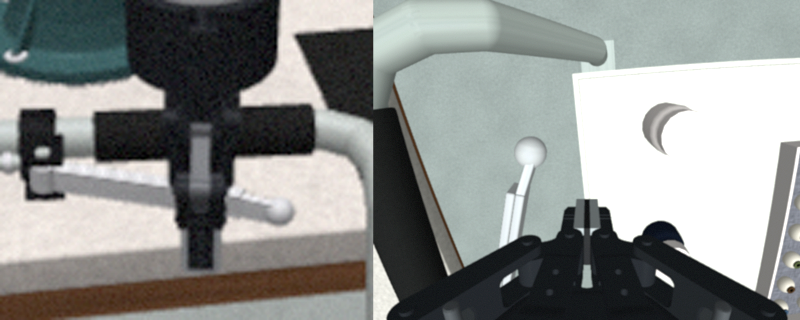

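The scene view shows the tips below the blade, behind it. The wrist view shows the shut fingers with a clear gap to the blade. Now I'll press along -tool y.

Emit:
drive_tool --xyz '[[0.1,-0.5,0],[0.15,-1,0],[0.2,-1.5,0],[0.3,-2,0],[0.3,-2,0]]' --angular '[[0,0,0],[0,0,0],[0,0,0],[0,0,0],[0,0,0]]' --jaw '[1,1,1,1,1]'

```text
clock: 4.52
position: [607.5, 27.3, 348.3]
orientation: [[0.175, 0.985, 0.0], [0.985, -0.175, 0.0], [0.0, 0.0, -1.0]]
contact_force: [-0.3, 0.6, 0.3]
width: -0.1
grasp_force: 0.0
```

Emit:
drive_tool --xyz '[[0.05,-0.2,0],[0.1,-0.4,0],[0.1,-0.6,0],[0.1,-0.8,0],[0.1,-0.8,0]]' --angular '[[0,0,0],[0,0,0],[0,0,0],[0,0,0],[0,0,0]]' --jaw '[1,1,1,1,1]'

```text
clock: 4.93
position: [601.1, 29.5, 348.1]
orientation: [[0.176, 0.984, 0.003], [0.984, -0.176, 0.001], [0.001, 0.003, -1.0]]
contact_force: [5.3, 1.3, 0.6]
width: 0.1
grasp_force: 2.1
```

Emit:
drive_tool --xyz '[[0.05,-0.2,0],[0.1,-0.4,0],[0.1,-0.6,0],[0.1,-0.8,0],[0.1,-0.8,0]]' --angular '[[0,0,0],[0,0,0],[0,0,0],[0,0,0],[0,0,0]]' --jaw '[1,1,1,1,1]'

```text
clock: 5.35
position: [593.7, 32.1, 348.2]
orientation: [[0.175, 0.985, 0.004], [0.985, -0.175, 0.002], [0.002, 0.004, -1.0]]
contact_force: [6.1, 2.7, -1.5]
width: 0.2
grasp_force: 2.8
```

Emit:
drive_tool --xyz '[[0,-0.2,0],[0.05,-0.4,0],[0.05,-0.6,0],[0.1,-0.8,0],[0.1,-0.8,0]]' --angular '[[0,0,0],[0,0,0],[0,0,0],[0,0,0],[0,0,0]]' --jaw '[1,1,1,1,1]'

```text
clock: 5.77
position: [586.3, 34.4, 348.2]
orientation: [[0.175, 0.984, 0.005], [0.984, -0.175, 0.001], [0.002, 0.005, -1.0]]
contact_force: [8.2, 1.7, -2.4]
width: -0.2
grasp_force: 3.6
```

Emit:
drive_tool --xyz '[[0,-0.1,0],[0,-0.2,0],[0,-0.3,0],[0,-0.4,0],[0,-0.4,0]]' --angular '[[0,0,0],[0,0,0],[0,0,0],[0,0,0],[0,0,0]]' --jaw '[1,1,1,1,1]'

```text
clock: 6.18
position: [582.7, 35.2, 348.2]
orientation: [[0.175, 0.984, 0.006], [0.985, -0.175, 0.002], [0.003, 0.006, -1.0]]
contact_force: [9.7, 2.9, -2.7]
width: -0.0
grasp_force: 4.0
```

Emit:
drive_tool --xyz '[[0,-0.1,0],[0,-0.2,0],[0,-0.3,0],[0,-0.3,0],[0,-0.3,0]]' --angular '[[0,0,0],[0,0,0],[0,0,0],[0,0,0],[0,0,0]]' --jaw '[1,1,1,1,1]'

```text
clock: 6.6
position: [579.9, 35.8, 348.2]
orientation: [[0.175, 0.985, 0.007], [0.985, -0.175, 0.002], [0.003, 0.006, -1.0]]
contact_force: [9.5, 2.7, -2.5]
width: 0.2
grasp_force: 4.5
```

Emit:
drive_tool --xyz '[[0,-0.1,0],[0,-0.2,0],[0,-0.2,0],[0,-0.2,0],[0,-0.2,0]]' --angular '[[0,0,0],[0,0,0],[0,0,0],[0,0,0],[0,0,0]]' --jaw '[1,1,1,1,1]'

```text
clock: 7.02
position: [578.1, 36.1, 348.3]
orientation: [[0.175, 0.985, 0.007], [0.985, -0.175, 0.002], [0.003, 0.007, -1.0]]
contact_force: [9.9, 2.5, -2.5]
width: 0.1
grasp_force: 4.8
```

Emit:
drive_tool --xyz '[[0,-0.1,0],[0,-0.1,0],[0,-0.1,0],[0,-0.1,0],[0,-0.1,0]]' --angular '[[0,0,0],[0,0,0],[0,0,0],[0,0,0],[0,0,0]]' --jaw '[1,1,1,1,1]'

```text
clock: 7.43
position: [577.2, 36.3, 348.2]
orientation: [[0.175, 0.985, 0.007], [0.985, -0.175, 0.002], [0.003, 0.007, -1.0]]
contact_force: [10.3, 3.0, -2.5]
width: 0.0
grasp_force: 4.9
```

Not on the stop yet, since the force rises only gently. I'll continue in 1 mm steps.

Emit:
drive_tool --xyz '[[0,-0.1,0],[0,-0.1,0],[0,-0.1,0],[0,-0.1,0],[0,-0.1,0]]' --angular '[[0,0,0],[0,0,0],[0,0,0],[0,0,0],[0,0,0]]' --jaw '[1,1,1,1,1]'

```text
clock: 7.85
position: [576.2, 36.5, 348.3]
orientation: [[0.175, 0.985, 0.008], [0.985, -0.175, 0.002], [0.003, 0.007, -1.0]]
contact_force: [11.2, 2.0, -2.6]
width: 0.2
grasp_force: 5.0
```

Emit:
drive_tool --xyz '[[0,-0.1,0],[0,-0.1,0],[0,-0.1,0],[0,-0.1,0],[0,-0.1,0]]' --angular '[[0,0,0],[0,0,0],[0,0,0],[0,0,0],[0,0,0]]' --jaw '[1,1,1,1,1]'

```text
clock: 8.27
position: [575.3, 36.6, 348.3]
orientation: [[0.175, 0.984, 0.008], [0.985, -0.175, 0.002], [0.003, 0.007, -1.0]]
contact_force: [10.1, 2.0, -2.0]
width: 0.2
grasp_force: 5.2
```

Emit:
drive_tool --xyz '[[0,-0.1,0],[0,-0.1,0],[0,-0.1,0],[0,-0.1,0],[0,-0.1,0]]' --angular '[[0,0,0],[0,0,0],[0,0,0],[0,0,0],[0,0,0]]' --jaw '[1,1,1,1,1]'

```text
clock: 8.68
position: [574.5, 36.7, 348.3]
orientation: [[0.175, 0.984, 0.009], [0.985, -0.175, 0.002], [0.003, 0.008, -1.0]]
contact_force: [10.7, 2.3, -2.5]
width: -0.5
grasp_force: 5.6
```

Emit:
drive_tool --xyz '[[0,-0.1,0],[0,-0.1,0],[0,-0.1,0],[0,-0.1,0],[0,-0.1,0]]' --angular '[[0,0,0],[0,0,0],[0,0,0],[0,0,0],[0,0,0]]' --jaw '[1,1,1,1,1]'

```text
clock: 9.1
position: [574.0, 36.8, 348.3]
orientation: [[0.175, 0.984, 0.011], [0.985, -0.175, 0.001], [0.003, 0.01, -1.0]]
contact_force: [14.3, 2.8, -4.0]
width: -0.0
grasp_force: 6.9
```

Emit:
drive_tool --xyz '[[0,-0.1,0],[0,-0.1,0],[0,-0.1,0],[0,-0.1,0],[0,-0.1,0]]' --angular '[[0,0,0],[0,0,0],[0,0,0],[0,0,0],[0,0,0]]' --jaw '[1,1,1,1,1]'

```text
clock: 9.52
position: [573.6, 36.9, 348.4]
orientation: [[0.175, 0.984, 0.013], [0.984, -0.176, 0.001], [0.004, 0.013, -1.0]]
contact_force: [17.5, 1.7, -4.8]
width: 0.1
grasp_force: 8.2
```

Emit:
drive_tool --xyz '[[0,-0.1,0],[0,-0.1,0],[0,-0.1,0],[0,-0.1,0],[0,-0.1,0]]' --angular '[[0,0,0],[0,0,0],[0,0,0],[0,0,0],[0,0,0]]' --jaw '[1,1,1,1,1]'

```text
clock: 9.93
position: [573.1, 36.9, 348.5]
orientation: [[0.176, 0.984, 0.016], [0.984, -0.176, 0.001], [0.004, 0.015, -1.0]]
contact_force: [19.0, 1.5, -6.6]
width: -0.3
grasp_force: 9.5
```

The force now climbs about 3 N/mm, against about 0.4 before, so the lever is firm on its stop near the predicted place. I'll hold it there and check in a picture.

Emit:
drive_tool --xyz '[[0,0,0],[0,0,0],[0,0,0],[0,0,0],[0,0,0]]' --angular '[[0,0,0],[0,0,0],[0,0,0],[0,0,0],[0,0,0]]' --jaw '[1,1,1,1,1]'

```text
clock: 10.35
position: [573.1, 36.9, 348.5]
orientation: [[0.176, 0.984, 0.016], [0.984, -0.176, 0.001], [0.004, 0.015, -1.0]]
contact_force: [19.5, 1.7, -6.8]
width: -0.1
grasp_force: 9.5
```

Emit:
drive_tool --xyz '[[0,0,0],[0,0,0],[0,0,0],[0,0,0],[0,0,0]]' --angular '[[0,0,0],[0,0,0],[0,0,0],[0,0,0],[0,0,0]]' --jaw '[1,1,1,1,1]'

```text
clock: 10.77
position: [573.1, 36.9, 348.5]
orientation: [[0.176, 0.984, 0.016], [0.984, -0.176, 0.001], [0.004, 0.015, -1.0]]
contact_force: [19.3, 2.5, -6.3]
width: -0.3
grasp_force: 9.5
```

Emit:
drive_tool --xyz '[[0,0,0],[0,0,0],[0,0,0],[0,0,0],[0,0,0]]' --angular '[[0,0,0],[0,0,0],[0,0,0],[0,0,0],[0,0,0]]' --jaw '[1,1,1,1,1]'

```text
clock: 11.18
position: [573.1, 36.9, 348.4]
orientation: [[0.176, 0.984, 0.015], [0.984, -0.176, 0.001], [0.004, 0.015, -1.0]]
contact_force: [19.7, 1.6, -6.3]
width: -0.4
grasp_force: 9.5
```

Run:
```python
from workcell import *
import cv2,numpy as np
a=grab_frame("scene")["image"][140:260,250:390];b=grab_frame("top")["image"][190:330,250:410]
print(observe()["contact_force"])
f=lambda i:cv2.resize(i,(400,343),interpolation=cv2.INTER_CUBIC)
cv2.imwrite("pics/c4.png",cv2.convertScaleAbs(np.hstack([f(a),f(b)]),alpha=1.6))
```

```text
[19.76871633  1.51711129 -5.46622337]
```

View pics/c4.png

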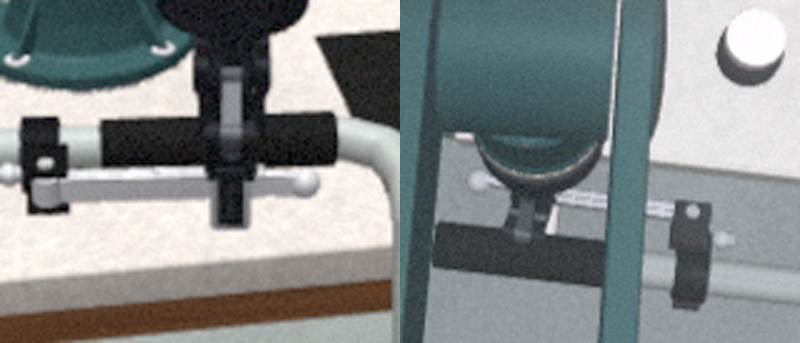

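Both views show the blade parallel to the bar, with the ball at top ≈(281,264) where the stop position predicts. It has been held for more than 1.5 s at 20 N, so I'll ease it out.

Emit:
drive_tool --xyz '[[0,0.5,0],[0,1,0],[-0.1,1.5,0],[-0.2,2,0],[-0.3,2.5,0]]' --angular '[[0,0,0],[0,0,0],[0,0,0],[0,0,0],[0,0,0]]' --jaw '[1,1,1,1,1]'

```text
clock: 11.7
position: [594.9, 30.0, 348.2]
orientation: [[0.175, 0.985, 0.004], [0.985, -0.175, 0.002], [0.002, 0.004, -1.0]]
contact_force: [6.4, 1.4, -0.3]
width: -0.1
grasp_force: 2.6
```

Emit:
drive_tool --xyz '[[-0.1,0.6,0],[-0.2,1.2,0],[-0.3,1.8,0],[-0.4,2.4,0],[-0.5,3.2,0]]' --angular '[[0,0,0],[0,0,0],[0,0,0],[0,0,0],[0,0,0]]' --jaw '[1,1,1,1,1]'

```text
clock: 12.12
position: [624.3, 18.6, 347.3]
orientation: [[0.176, 0.984, -0.002], [0.984, -0.176, -0.0], [-0.001, -0.002, -1.0]]
contact_force: [0.4, 0.3, 0.1]
width: 0.1
grasp_force: 0.0
```

Emit:
drive_tool --xyz '[[0,0,-1],[0,0,-3],[0,0,-5],[0,0,-7],[0,0,-8]]' --angular '[[0,0,0],[0,0,0],[0,0,0],[0,0,0],[0,0,0]]' --jaw '[1,1,1,1,1]'

```text
clock: 12.53
position: [624.1, 18.8, 431.7]
orientation: [[0.176, 0.984, 0.004], [0.984, -0.176, -0.0], [0.0, 0.004, -1.0]]
contact_force: [0.2, -0.4, 0.2]
width: -0.1
grasp_force: 0.0
```

Emit:
drive_tool --xyz '[[0,0,-1],[0,0,-2],[0,0,-2],[0,0,-2],[0,0,-2]]' --angular '[[0,0,0],[0,0,0],[0,0,0],[0,0,0],[0,0,0]]' --jaw '[1,1,1,1,1]'

```text
clock: 12.95
position: [624.3, 18.9, 446.4]
orientation: [[0.176, 0.984, -0.002], [0.984, -0.176, 0.0], [-0.0, -0.002, -1.0]]
contact_force: [-0.1, 0.1, -0.8]
width: 0.3
grasp_force: 0.0
```

Run:
```python
from workcell import *
import cv2
print(observe()["contact_force"])
cv2.imwrite("pics/c5.png",grab_frame("scene")["image"])
```

```text
[-0.06003184  0.1098357  -0.83696304]
```

View pics/c5.png

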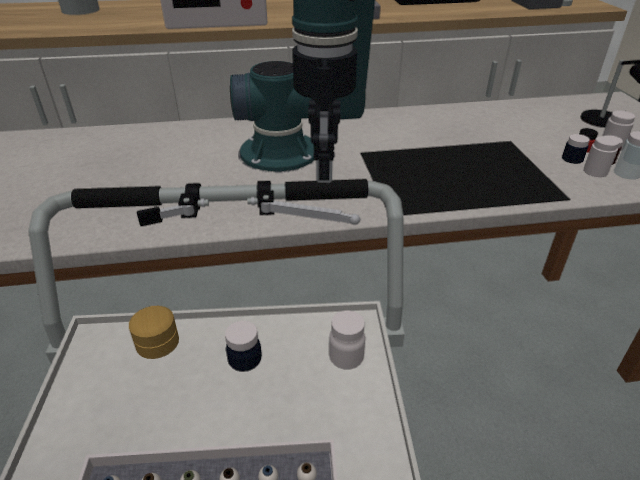

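The lever is back out (ball at 356,219 as at the start), the jars and flask have not moved, and the hand is clear.

```bash
python3 -c "
from workcell import *
print(close_job())"
```

```text
the job is handed in; nothing more can be done
None
```

I pressed the brake lever onto its stop with the backs of the shut fingers, held it there for over 1.5 s at about 20 N, and let it come fully back out; the hand is clear, the height lever, jars and flask look unmoved, and the job is handed in, though `close_job()` gave no verdict.

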